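# Slide the stop carriage onto the dovetail rail and clamp it

## Robot

A 6-joint arm with a two-finger parallel gripper is mounted at the origin on the work surface. World frame = base frame: x ahead of the robot, y to its left, z up, the work surface at z = 0. Lengths are in mm, angles in rad, forces in N, time in s.
With the tool pointing down it reaches from about 325 to 850 mm from the base axis. Payload 15.5 kg.
Tool frame: the origin (TCP) lies midway between the tips of the shut fingers; the grasp point (between the pads) lies 19 mm behind it; z points along the fingers, y is the line along which they close (so a half turn about z gives the same grasp; the last joint's range is limited). The gripper opens to 91 mm and grips with 3 to 60 N. Pads are 32 mm wide; open, the fingers measure 118 mm over their backs; the gripper's body (76 mm by 178 mm) begins 60 mm behind the grasp point.
Start: joints at [-1.339, 0.494, 1.345, -0, 1.302, -0.096], TCP at [200.635, -591.922, 213.915] pointing down, gripper open.
Joint ranges: [-2.91, 2.91], [-0.82, 2.16], [0.22, 2.67], [-1.22, 4.37], [0.12, 2.79], [-3.08, 3.08]. Speed limits (rad/s): [1.89, 1.89, 2.57, 3.01, 3.01, 3.01].

## Interface

Orientations are given as a 3x3 rotation matrix whose columns are the frame's x, y, z axes.
In Python, from plant import telemetry, imaging, ticket gives the robot as it stands.
- The arm moves only by the tool carry_out, never from a script. Its argument "rows" is a list of rows, each a list of 6 numbers: the shift along the world's x, y, z in mm, then the turn, a rotation vector about the world's x, y, z in rad. A call has 1 to 8 rows; each row shifts and turns the commanded pose from where the row before left it; what a row does not reach is not made up. A row lasts 1/12 s, in which the tool goes at most 41.7 mm and 7.16 degrees, less where a joint would pass 70% of its speed; a pose out of reach is approached as far as the arm can. A call is refused whole if a number of a shift passes 41.7 or a number of a turn 0.125, either way. A call with a gripper value outside its range is refused whole. "grip" is the finger opening in mm, from 0 to 91.2, set as the call begins (left out, the last holds). The fingers move at their own pace and stop on an object; "squeeze" is the grip in N (left out, the last holds). Time passes only in rows, so rows that do not move let the fingers close. It gives the time, the measured TCP pose, the force and the opening at its end, in the units of the state.
- telemetry.get_state(): the state, without advancing time (a new reading comes with each control period).
- imaging.grab_frame(name): name is "scene" or "side" or "wrist"; returns a dict with "pixels" (400x640x3 uint8, blue, green, red), "depth" (400x640 float32, mm along the optical axis (not along the pixel's ray), 0 where there is no reading), "camera_matrix" (3x3 intrinsics, pixels), "dist_coeffs" ([k1, k2, p1, p2, k3] as OpenCV has them; the pictures are not rectified), "position" and "rotation" of the camera in the world. Camera axes: x right, y up, looking along -z (the intrinsics and any distortion apply to the point x, -y, -z); pixel columns grow to the right and rows downward; lengths in mm; the calibration is good to about 2 mm. A picture is of the moment at which its call begins.
- ticket.finish_job(): hands the job in, once; it reports no verdict.
The state is a dict: "time": time; "joint_positions": joint angles; "joint_vel": joint speeds; "tau": joint torques, N m; "tool_pos": TCP position; "tool_rot": TCP orientation; "ft_force": force on the tool from outside, world axes, zero at the start; "wrist_torque": the same for the moment, N m; "width": finger opening in mm.
Only numpy, scipy, OpenCV 4.12 (cv2) and the standard library are available. Lean on these libraries where they do the work, as an engineer would, in place of code of your own. Each camera call takes 0.05 s, during which the arm holds its last target. There are 200 camera calls.

## Task

Get the blank held for sanding: slide the aluminium stop carriage along the bench, without lifting it, onto the dovetail rail from the rail's open end and push it fully home until its front bears flat against the blank. Only then tighten the clamp knob on the carriage by turning it clockwise to its stop, and leave the carriage home. Do not disturb the other things lying about.

Things in the scene. Friction and masses are not known exactly. Their poses are not given: they have to be found in the camera images.
- jig: Aluminium dovetail rail fixed to the bench, a layered blank (32 mm thick, 110 wide) screwed down at its far end. Origin: bench level, tip of the nose (open end); x along the rail to the blank, z up. Nose 4 mm wide at x = 0, 24 at x = 30 mm, 16 high; then a 24 mm neck; dovetail 35 mm wide at the top, 18 high, from x = 60 mm to the blank's flat face at x = 200 mm. Placed afresh each time.
- home (a point): point on the jig, axes as the jig's, 152 mm along the rail from the nose tip and 17 mm above the bench: where the carriage's middle is when its front face bears on the blank
- carriage_mid (a point): Middle (17 mm above the bench) of the loose aluminium stop carriage, 0.4 to 0.75 kg: block 96 mm long (its x), 90 wide (its y), 34 high, upright flat sides, too wide to grip. A dovetail slot open at both ends runs along x through its underside. Starts on the bench before the rail's nose, off to either side, turned up to 0.5 rad. Its +x face goes foremost, towards the blank.
- knob_grip (a point): Centre of the grip of the black clamp knob on top of the carriage near its +y side (26 mm from the middle line, 38 mm above carriage_mid). The grip is an upright bar 40 mm long (this point's x), 12 thick, 26 high (13 above and below this point) on a low round foot. It turns about the upright axis through this point. The carriage's top is 34 mm above the bench, the knob's foot ends at 42 mm.
- knob (a joint): angle of the clamp knob, rad: near 0 loose (its bar along the carriage's x), grows as it is turned clockwise seen from above; stops dead at 1.5, tight. Stays where it is left; takes about 0.08 N m.
- sand_block_mid (a point): bystander: sanding block: plain wooden block on a cork sole, 78 x 50 x 34 mm, no slot and no knob; this point is half-way up its middle
- filler_tin_mid (a point): bystander: plain metal tin, 62 mm across, 60 mm high; this point is half-way up its middle
- backing_pad_mid (a point): bystander: round black rubber backing pad with a hub, 114 mm across, 26 mm high; this point is half-way up its middle
- tape_mid (a point): bystander: roll of paper tape lying flat, 96 mm across, 25 mm high; this point is half-way up its middle
- offcut_mid (a point): bystander: small layered offcut, 70 x 50 x 24 mm; this point is half-way up its middle
- screw_jar_mid (a point): bystander: glass screw jar with a metal cap, 56 mm across, 75 mm high; this point is half-way up its middle
- scraper: bystander: flat scraper 190 mm long lying on the bench; origin at the middle of its underside
- carriage: the same carriage, origin at the middle of its underside, axes as carriage_mid. The slot leaves about 2 mm play on each side of the rail. It slides on the bench with some 2 to 5 N.
Not all that is in view belongs to the job. Of the things that look like the carriage, the smallest one is meant.

How it is judged:
By the outcome, as a careful person would: the job done as asked, in the order asked, and still so for the second after the job is handed in, with the robot touching nothing.
It also fails if it takes over 61 s, if anything falls off the work surface, if the arm or the gripper's body presses on something with over 40 N, if the wrist force passes 120 N, or if a joint passes its speed limit or range.

## Working session

There is one attempt and no reset: what is moved stays moved. The work goes in short steps, Python scripts to look and compute and a tool call to move; the robot and the scene stay as the last step left them, time stands still between calls to the robot, and variables do not carry over. Pictures are saved under pics/ and viewed, on a budget of 10 in all, crops included, one or two more only if the job needs it, and the job is handed in when it is done.

Besides the shell and the picture viewer there is one more tool, called after ">>>" by a JSON object that holds its "api" and its "payload". carry_out: Moves the arm, as the interface text tells. Its arguments: {"type":"object","properties":{"rows":{"type":"array","items":{"type":"array","items":{"type":"number"}}},"grip":{"type":"number"},"squeeze":{"type":"number"}},"required":["rows"]}

```bash
mkdir -p pics; ls; cat > h.py <<'E'
import numpy as np, cv2
from plant import telemetry, imaging, ticket
def grab(n):
    f=imaging.grab_frame(n); np.savez('%s.npz'%n,**f); return f
def load(n): return dict(np.load('%s.npz'%n))
def pt(f,uv,z):
    """cast pixel rays onto plane height z"""
    u=cv2.undistortPoints(np.array(uv,float).reshape(-1,1,2),f['camera_matrix'],f['dist_coeffs']).reshape(-1,2)
    d=np.c_[u[:,0],-u[:,1],-np.ones(len(u))]@np.array(f['rotation']).T
    p=np.array(f['position']); return p+d*((z-p[2])/d[:,2])[:,None]
def cloud(f):
    v,u=np.mgrid[0:400,0:640]
    n=cv2.undistortPoints(np.c_[u.ravel(),v.ravel()].astype(float).reshape(-1,1,2),f['camera_matrix'],f['dist_coeffs']).reshape(-1,2)
    d=f['depth'].ravel()[:,None]
    P=np.c_[n[:,0],-n[:,1],-np.ones(len(n))]*d@np.array(f['rotation']).T+f['position']
    P[d[:,0]==0]=np.nan
    return P.reshape(400,640,3)
E
python3 - <<'E'
from h import *
for n in('scene','side','wrist'):
    f=grab(n); print(n,np.array(f['position']).round(),np.array(f['rotation']).round(2).tolist()); cv2.imwrite(f'pics/{n}0.png',f['pixels'])
a=cv2.vconcat([cv2.resize(load(n)['pixels'],(480,300)) for n in('side','wrist')])
cv2.imwrite('pics/sw.png',a)
s=telemetry.get_state();print(s['time'],np.array(s['tool_rot']).round(3).tolist(),s['width'])
E
```

```text
pics
scene [1033. -873.  934.] [[0.84, -0.39, 0.38], [0.54, 0.6, -0.59], [0.0, 0.7, 0.71]]
side [  148. -1441.   896.] [[0.96, 0.15, -0.25], [-0.29, 0.5, -0.81], [0.01, 0.85, 0.52]]
wrist [ 268. -569.  385.] [[0.32, 0.92, 0.24], [-0.95, 0.31, 0.08], [-0.0, -0.25, 0.97]]
0.15 [[0.947, 0.321, -0.0], [0.321, -0.947, 0.001], [0.0, -0.001, -1.0]] 91.09045930706804
```

View pics/scene0.png

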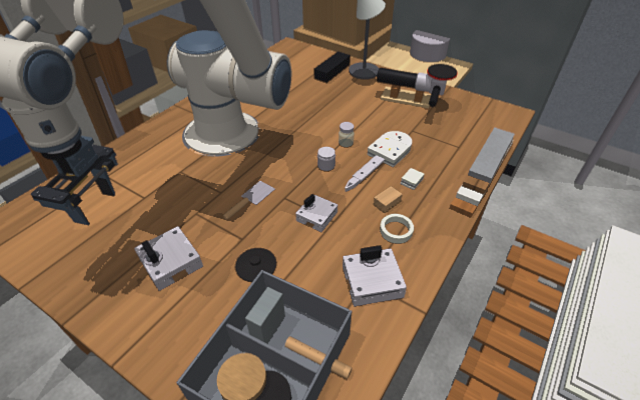

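View pics/sw.png

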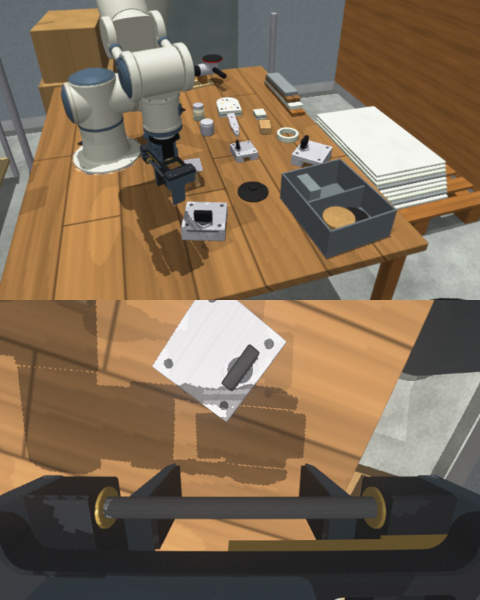

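The scene view shows three carriage look-alikes at (168,255), (317,210) and (374,273). The jig's rail has its nose at (348,187) and the blank at (390,147). I'll measure the look-alikes' sizes and check an enlarged crop.

```bash
python3 - <<'E'
from h import *
f=load('scene'); P=cloud(f); z=P[...,2]
print('bench z',np.nanmedian(z[220:230,100:120]), np.nanmedian(z[250:260,300:330]))
hsv=cv2.cvtColor(f['pixels'],cv2.COLOR_BGR2HSV)
for c in[(172,255),(319,212),(376,275)]:
    print(c,'z',np.round(P[c[1],c[0]]))
    zt=P[c[1],c[0],2]
    m=((abs(z-zt)<5)).astype(np.uint8)
    # connected, near
    n,l,st,ce=cv2.connectedComponentsWithStats(m)
    k=l[c[1],c[0]]; Q=P[l==k]
    r=cv2.minAreaRect(Q[:,:2].astype(np.float32)); print(len(Q),r,cv2.boxPoints(r).round().tolist())
# raised map: components above bench
for c in[(348,187),(365,172),(390,150),(326,158),(346,133),(256,263),(397,228),(388,198),(412,178),(258,192)]:
    print(c,P[c[1],c[0]].round())
cr=f['pixels'][110:310,120:440]; cv2.imwrite('pics/crop1.png',cv2.resize(cr,(800,500),interpolation=cv2.INTER_CUBIC))
E
```

```text
bench z 0.6321890296557626 0.37297394862866895
(172, 255) z [ 327. -527.   49.]
1670 ((305.245849609375, -526.56201171875), (124.94984436035156, 138.2142791748047), 71.40790557861328) [[220.0, -564.0], [351.0, -608.0], [391.0, -489.0], [260.0, -445.0]]
(319, 212) z [ 560. -175.   38.]
526 ((544.4010009765625, -165.6025390625), (89.61792755126953, 98.6032485961914), 0.8900763988494873) [[499.0, -117.0], [500.0, -216.0], [590.0, -214.0], [588.0, -116.0]]
(376, 275) z [ 811. -288.   50.]
1799 ((798.2027587890625, -279.1103515625), (136.7220458984375, 129.29473876953125), 44.62277603149414) [[704.0, -281.0], [795.0, -373.0], [892.0, -277.0], [801.0, -185.0]]
(348, 187) [565. -13.  14.]
(365, 172) [577.  77.  18.]
(390, 150) [600. 212.  32.]
(326, 158) [452.  31.  54.]
(346, 133) [438. 182.  57.]
(256, 263) [ 517. -414.   26.]
(397, 228) [771. -72.  -0.]
(388, 198) [705. -10.  38.]
(412, 178) [722. 130.  23.]
(258, 192) [ 329. -182.    3.]
```

View pics/crop1.png

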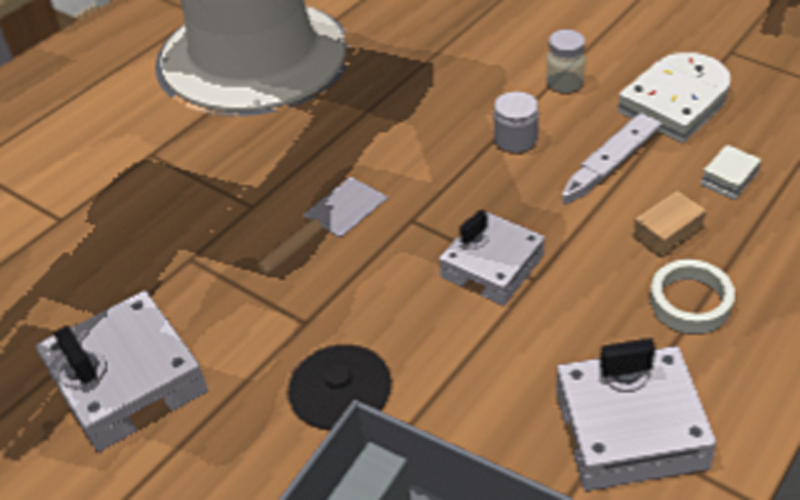

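The middle one at (317,210) is the carriage. It measures about 90 x 99 mm with its top near 36 mm; the other two are about 125–138 mm across with tops near 50 mm. The crop confirms its knob is on the left, i.e. the carriage's +y side, so its +x points at the rail. Next I move the wrist camera over it.

>>> {"api": "carry_out", "payload": {"rows": [[20,24,8,0,0,0.07],[20,24,8,0,0,0.07],[20,24,8,0,0,0.07],[20,24,8,0,0,0.07],[20,24,8,0,0,0.07],[20,24,8,0,0,0.07],[20,24,8,0,0,0.07],[20,24,8,0,0,0.07]]}}

```text
time: 0.82
tool_pos: [361.3, -398.5, 278.2]
tool_rot: [[0.629, 0.777, -0.0], [0.777, -0.629, 0.0], [0.0, -0.0, -1.0]]
ft_force: [0.4, -0.8, -0.3]
width: 91.4
```

>>> {"api": "carry_out", "payload": {"rows": [[20,24,8,0,0,0.07],[20,24,8,0,0,0.07],[20,24,8,0,0,0.07],[20,24,8,0,0,0.07],[20,24,8,0,0,0.07],[20,24,8,0,0,0.07],[0,0,0,0,0,0.07],[0,0,0,0,0,0.07]]}}

```text
time: 1.48
tool_pos: [481.7, -254.5, 326.2]
tool_rot: [[0.118, 0.993, 0.0], [0.993, -0.118, -0.0], [-0.0, 0.001, -1.0]]
ft_force: [-0.6, -0.1, 1.0]
width: 91.3
```

```bash
python3 - <<'E'
from h import *
f=grab('wrist'); cv2.imwrite('pics/w1.png',f['pixels']); s=telemetry.get_state()
print(s['time'],np.round(s['tool_pos']),np.round(s['tool_rot'],3).tolist(),np.round(f['position']),f['camera_matrix'][0])
E
```

```text
1.5333 [ 481. -255.  326.] [[0.113, 0.994, -0.0], [0.994, -0.113, -0.0], [-0.0, -0.0, -1.0]] [ 491. -184.  498.] [316.79914174   0.         320.08382596]
```

View pics/w1.png

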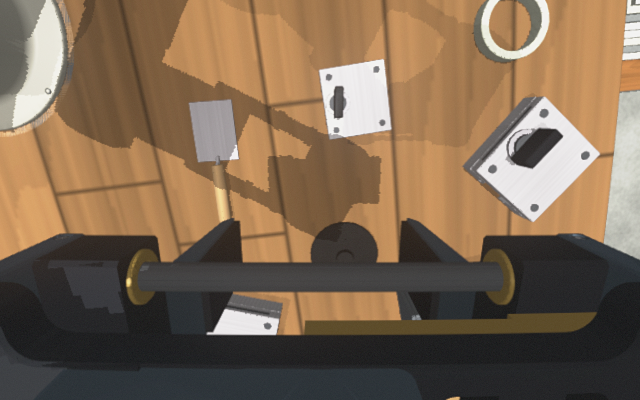

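The wrist view shows the carriage's top with corners near (320,69), (383,60), (391,130) and (330,138), and its knob at (339,100). The jig is out of view above, so I measure it from the scene depth.

```bash
cat >> h.py <<'E'
def carr(f,seed):
    """carriage top: bright low-saturation blob at seed, closed over the knob -> centre, axes angle of +x(~world y)"""
    h=cv2.cvtColor(f['pixels'],cv2.COLOR_BGR2HSV); m=((h[...,1]<45)&(h[...,2]>120)).astype(np.uint8)
    P=cloud(f); m&=(abs(P[...,2]-34)<7).astype(np.uint8)
    n,l,s,c=cv2.connectedComponentsWithStats(m); k=l[seed[1],seed[0]]
    cn,_=cv2.findContours((l==k).astype(np.uint8),cv2.RETR_EXTERNAL,cv2.CHAIN_APPROX_NONE)
    q=pt(f,max(cn,key=cv2.contourArea).reshape(-1,2),34)[:,:2]
    r=cv2.minAreaRect(q.astype(np.float32)); return r,cv2.boxPoints(r).round(1).tolist()
E
python3 - <<'E'
from h import *
f=load('wrist'); print(carr(f,(360,110)))
f=load('scene'); P=cloud(f); h=cv2.cvtColor(f['pixels'],cv2.COLOR_BGR2HSV)
b=np.zeros((400,640),bool); b[120:195,335:415]=1
m=b&(P[...,2]>9)&(P[...,2]<45)&(h[...,1]<60)
n,l,s,c=cv2.connectedComponentsWithStats(m.astype(np.uint8)); k=1+np.argmax(s[1:,4]); print(s[k])
Q=P[l==k]
rail=Q[(Q[:,1]<95)&(Q[:,2]<24)]
blank=Q[Q[:,2]>27]
print(len(rail),len(blank),blank[:,:2].min(0),blank[:,:2].max(0),cv2.minAreaRect(blank[:,:2].astype(np.float32)))
print('nose min y',rail[np.argsort(rail[:,1])[:5]].round(1).tolist())
top=rail[(rail[:,2]>16)&(rail[:,1]>40)]
print(cv2.fitLine(top[:,:2].astype(np.float32),cv2.DIST_L2,0,.01,.01).ravel(), cv2.minAreaRect(top[:,:2].astype(np.float32)))
for y in range(-15,140,8):
    t=top if 0 else rail[(abs(rail[:,1]-y)<4)]
    if len(t): print(y,len(t),t[:,0].min().round(1),t[:,0].max().round(1),np.median(t[:,2]).round(1))
E
```

```text
(((543.2307739257812, -163.38235473632812), (89.64702606201172, 95.75840759277344), 2.511106491088867), [[496.3999938964844, -117.5], [500.5, -213.1999969482422], [590.0999755859375, -209.3000030517578], [585.9000244140625, -113.5999984741211]])
[ 345  131   67   59 1340]
227 790 [526.78804904 170.75336586] [649.384273   333.03011057] ((589.8803100585938, 252.30703735351562), (159.91941833496094, 113.31906127929688), 83.56288146972656)
nose min y [[564.4, -24.9, 14.6], [560.2, -23.9, 11.6], [558.5, -21.2, 13.0], [561.4, -20.2, 18.2], [556.9, -18.7, 14.7]]
[9.2995383e-02 9.9566656e-01 5.7028027e+02 6.7025536e+01] ((569.8541259765625, 67.90333557128906), (55.16510772705078, 36.32078170776367), 85.55681610107422)
-15 8 554.1 565.4 14.1
-7 8 554.3 569.9 16.9
1 11 551.3 571.4 13.7
9 19 551.9 574.5 15.6
17 14 552.1 576.7 16.3
25 14 551.7 574.8 17.6
33 19 552.4 581.2 16.2
41 18 550.2 583.7 19.3
49 18 550.3 586.9 17.3
57 16 549.0 587.0 18.6
65 20 553.4 587.4 18.0
73 16 551.0 585.2 18.6
81 17 552.5 588.4 17.9
89 19 554.5 589.6 17.8
97 6 559.8 583.0 17.4
```

>>> {"api": "carry_out", "payload": {"rows": [[14,37,0,0,0,0],[14,37,0,0,0,0],[14,37,0,0,0,0],[14,37,0,0,0,0],[14,37,0,0,0,0],[0,0,0,0,0,0],[0,0,0,0,0,0]]}}

```text
time: 2.12
tool_pos: [550.9, -69.3, 325.6]
tool_rot: [[0.122, 0.992, -0.001], [0.992, -0.122, 0.0], [0.0, -0.001, -1.0]]
ft_force: [-0.8, -1.3, -0.1]
width: 91.2
```

```bash
python3 - <<'E'
from h import *
f=grab('wrist'); cv2.imwrite('pics/w2.png',f['pixels']); s=telemetry.get_state()
print(s['time'],np.round(s['tool_pos']),np.round(f['position']),s['ft_force'])
P=cloud(f);z=P[...,2]
b=np.zeros((400,640),bool); b[:235]=1
h=cv2.cvtColor(f['pixels'],cv2.COLOR_BGR2HSV)
m=b&(z>10)&(z<24)&(h[...,1]<60)&(P[...,1]<185)&(abs(P[...,0]-570)<45)
for y in range(-30,185,10):
    t=P[m&(abs(P[...,1]-y)<3)]
    if len(t)>2: print(y,len(t),t[:,0].min().round(1),t[:,0].max().round(1),'mid',((t[:,0].min()+t[:,0].max())/2).round(1),np.median(t[:,2]).round(1))
print('nose',P[m][np.argsort(P[m][:,1])[:4]].round(1).tolist())
# edge pixels of blank face
bl=(z>28)&(z<38)&b&(P[...,1]>100)
Q=P[bl]
for x in range(530,640,10):
    t=Q[abs(Q[:,0]-x)<4]
    if len(t): print('face',x,t[:,1].min().round(1))
E
```

```text
2.1667 [551. -71. 326.] [560.   1. 497.] [-0.41120293 -0.98751025  0.41049423]
-20 11 557.4 562.2 mid 559.8 16.9
-10 26 554.4 567.7 mid 561.1 16.7
0 24 552.5 571.8 mid 562.2 16.7
10 62 550.7 574.5 mid 562.6 17.7
20 73 551.6 575.7 mid 563.7 17.8
30 77 552.9 576.9 mid 564.9 17.9
40 99 548.7 582.3 mid 565.5 18.5
50 106 549.8 583.5 mid 566.6 18.8
60 111 549.8 584.6 mid 567.2 19.0
70 110 550.9 585.7 mid 568.3 18.9
80 113 552.2 586.7 mid 569.5 18.7
90 110 553.6 586.6 mid 570.1 18.8
100 113 554.8 587.8 mid 571.3 18.6
110 114 554.9 589.0 mid 572.0 18.5
120 121 555.9 590.1 mid 573.0 18.9
130 119 557.5 591.2 mid 574.3 18.6
140 121 558.6 592.5 mid 575.5 18.7
150 122 560.1 593.5 mid 576.8 18.7
160 42 559.9 587.3 mid 573.6 18.7
nose [[529.9, -116.4, 23.2], [526.8, -116.3, 22.3], [559.8, -116.0, 13.5], [537.8, -115.8, 23.3]]
```

View pics/w2.png

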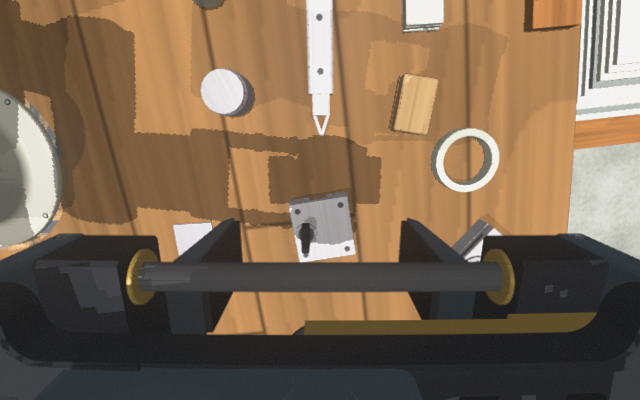

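The wrist view shows the rail with its nose tip at (321,134), and the carriage at (323,228) almost in line. Fitted numbers: rail yaw is 1.469 rad, the tip is near (560,-23), and home is near (575,128). The carriage is 2 mm off the rail line and turned +0.145 rad. I'll push it from behind with the two spread fingers as a fence aligned to the rail, straddling the rail.

>>> {"api": "carry_out", "payload": {"rows": [[-2,-36,-20,0,0,0.0044],[-2,-36,-20,0,0,0.0044],[-2,-36,-20,0,0,0.0044],[-2,-36,-20,0,0,0.0044],[-2,-36,-20,0,0,0.0044],[0,0,-36,0,0,0],[0,0,-36,0,0,0],[0,0,-36,0,0,0]], "grip": 56, "squeeze": 30}}

```text
time: 2.83
tool_pos: [539.4, -253.3, 116.6]
tool_rot: [[0.106, 0.994, 0.0], [0.994, -0.106, -0.0], [-0.0, 0.0, -1.0]]
ft_force: [1.4, -0.3, -0.1]
width: 56.0
```

>>> {"api": "carry_out", "payload": {"rows": [[0,0,-25,0,0,0],[0,0,-25,0,0,0],[0,0,-25,0,0,0],[0,0,-25,0,0,0],[0,0,-5,0,0,0],[0,0,-3,0,0,0],[0,0,0,0,0,0]]}}

```text
time: 3.42
tool_pos: [540.4, -251.8, 10.3]
tool_rot: [[0.103, 0.995, -0.0], [0.995, -0.103, -0.0], [-0.0, -0.0, -1.0]]
ft_force: [0.6, 0.8, 0.4]
width: 55.8
```

```bash
python3 - <<'E'
from h import *
f=grab('wrist'); s=telemetry.get_state()
print(s['time'],np.round(s['tool_pos'],1),np.round(s['tool_rot'],3)[:,0],np.round(f['position']),np.round(s['ft_force'],1),s['width'])
cv2.imwrite('pics/w3.png',f['pixels'])
E
```

```text
3.4667 [ 540.9 -251.8   11. ] [ 0.103  0.995 -0.001] [ 548. -181.  182.] [-0.4 -0.4  0.7] 56.21661325562452
```

View pics/w3.png

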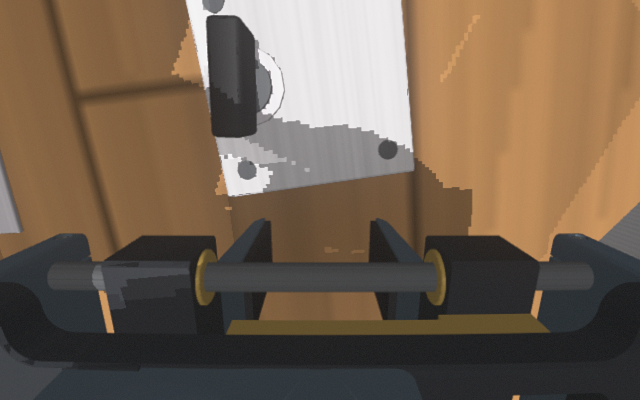

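The fingers are down behind the carriage, whose rear edge runs from (232,196) to (413,170). The tips are at about (262,225) and (378,225). I push gently so it squares up to the fence.

>>> {"api": "carry_out", "payload": {"rows": [[-2,8,0,0,0,0],[0,8,0,0,0,0],[0.8,7,0,0,0,0],[0.7,7,0,0,0,0],[0.7,7,0,0,0,0],[0.7,7,0,0,0,0],[0.7,7,0,0,0,0],[0,0,0,0,0,0]]}}

```text
time: 4.13
tool_pos: [542.3, -198.3, 9.9]
tool_rot: [[0.101, 0.995, -0.0], [0.995, -0.101, 0.001], [0.0, -0.0, -1.0]]
ft_force: [0.2, -0.3, 0.4]
width: 56.0
```

```bash
python3 - <<'E'
from h import *
for n,sd in(('wrist',(350,110)),('scene',None)):
    f=grab(n)
    if n=='scene':
        P=cloud(f); z=P[...,2]
        m=(abs(z-34)<5)&(abs(P[...,0]-547)<40)&(abs(P[...,1]+130)<50)
        v,u=np.nonzero(m); print('px',u.mean(),v.mean()); sd=None
        h=cv2.cvtColor(f['pixels'],cv2.COLOR_BGR2HSV); cv2.imwrite('pics/s2.png',cv2.resize(f['pixels'][120:270,250:450],(800,600),interpolation=cv2.INTER_CUBIC))
    else:
        h=cv2.cvtColor(f['pixels'],cv2.COLOR_BGR2HSV); m=((h[...,1]<60)&(h[...,2]>100)&(cloud(f)[...,2]>27)&(cloud(f)[...,2]<40))
        m[215:]=0; Q=cloud(f)[m]; print(len(Q),cv2.minAreaRect(Q[:,:2].astype(np.float32)),cv2.boxPoints(cv2.minAreaRect(Q[:,:2].astype(np.float32))).round(1).tolist())
        cv2.imwrite('pics/w4.png',f['pixels'])
s=telemetry.get_state(); print(s['time'],np.round(s['tool_pos'],1),np.round(s['tool_rot'],3)[:,0],np.round(s['ft_force'],1))
E
```

```text
33622 ((553.28857421875, -129.03314208984375), (87.69497680664062, 90.29708862304688), 84.16999053955078) [[503.8999938964844, -168.10000610351562], [593.7000122070312, -177.1999969482422], [602.7000122070312, -90.0], [512.7999877929688, -80.80000305175781]]
px 320.25531914893617 198.2127659574468
4.2333 [ 542.2 -199.4    9.8] [0.101 0.995 0.   ] [-0.1 -0.1  1.1]
```

View pics/w4.png

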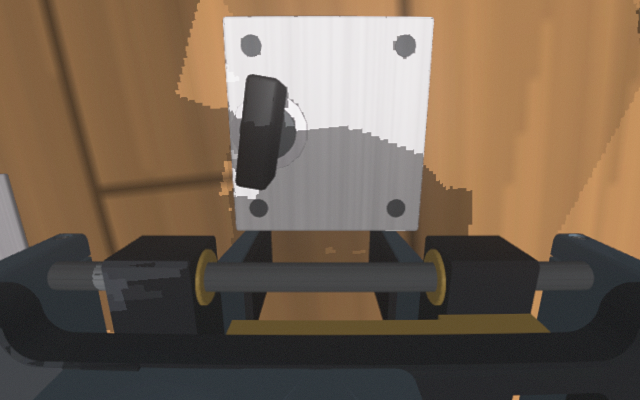

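The carriage is now square to the fence (front edge at row 17, rear at row 230) and matches the rail's yaw. It is about 4 mm right of the rail line, so I steer left while advancing.

>>> {"api": "carry_out", "payload": {"rows": [[0.1,7,0,0,0,0],[0.1,7,0,0,0,0],[0.1,7,0,0,0,0],[0.1,7,0,0,0,0],[0.1,7,0,0,0,0],[0.1,7,0,0,0,0],[0.1,7,0,0,0,0],[0,0,0,0,0,0]]}}

```text
time: 4.9
tool_pos: [542.7, -149.3, 9.9]
tool_rot: [[0.101, 0.995, -0.001], [0.995, -0.101, 0.001], [0.0, -0.001, -1.0]]
ft_force: [-0.0, 0.7, -0.1]
width: 56.0
```

```bash
python3 - <<'E'
from h import *
f=grab('wrist');P=cloud(f)
h=cv2.cvtColor(f['pixels'],cv2.COLOR_BGR2HSV); m=((h[...,1]<60)&(h[...,2]>100)&(P[...,2]>27)&(P[...,2]<40)); m[215:]=0
Q=P[m]; print(cv2.boxPoints(cv2.minAreaRect(Q[:,:2].astype(np.float32))).round(1).tolist())
f=grab('scene');P=cloud(f); z=P[...,2]
h=cv2.cvtColor(f['pixels'],cv2.COLOR_BGR2HSV)
m=(h[...,1]<60)&(abs(z-34)<6)&(P[...,0]<620)&(P[...,0]>480)&(P[...,1]<-10)&(P[...,1]>-150)
print('scene',m.sum(),cv2.boxPoints(cv2.minAreaRect(P[m][:,:2].astype(np.float32))).round(1).tolist())
cv2.imwrite('pics/s3.png',cv2.resize(f['pixels'][120:270,250:450],(800,600),interpolation=cv2.INTER_CUBIC))
s=telemetry.get_state(); print(s['time'],np.round(s['tool_pos'],1),np.round(s['tool_rot'],3)[:,0],np.round(s['ft_force'],1))
E
```

```text
[[504.20001220703125, -119.0], [594.0, -128.1999969482422], [603.0, -41.099998474121094], [513.0999755859375, -31.899999618530273]]
scene 82 [[502.29998779296875, -145.1999969482422], [590.7000122070312, -157.60000610351562], [606.5999755859375, -44.0], [518.2000122070312, -31.600000381469727]]
5.0 [ 542.9 -150.5    9.9] [0.101 0.995 0.   ] [-0.9 -0.5 -1.1]
```

View pics/s3.png

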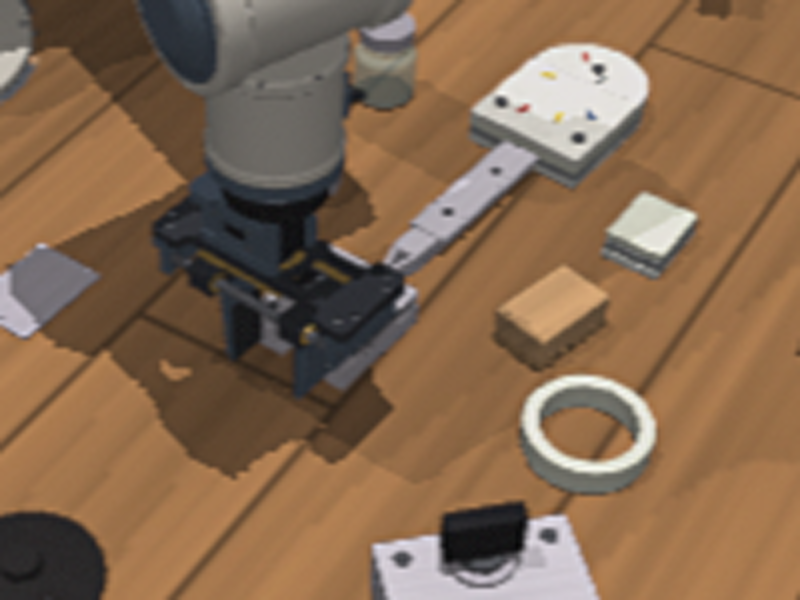

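The carriage front is centred at (558,-36.5), on the rail line to within a millimetre. The gripper is behind it and the nose just ahead at crop (400,260). I go straight on along the rail.

>>> {"api": "carry_out", "payload": {"rows": [[0.8,8,0,0,0,0],[0.8,8,0,0,0,0],[0.8,8,0,0,0,0],[0.8,8,0,0,0,0],[0.8,8,0,0,0,0],[0.8,8,0,0,0,0],[0.8,8,0,0,0,0]]}}

```text
time: 5.58
tool_pos: [548.7, -94.0, 10.0]
tool_rot: [[0.102, 0.995, 0.0], [0.995, -0.102, -0.0], [-0.0, 0.0, -1.0]]
ft_force: [-0.4, -3.0, 0.8]
width: 56.4
```

>>> {"api": "carry_out", "payload": {"rows": [[0.5,5,0,0,0,0],[0.5,5,0,0,0,0],[0.5,5,0,0,0,0],[0.5,5,0,0,0,0],[0.5,5,0,0,0,0],[0.5,5,0,0,0,0]]}}

```text
time: 6.08
tool_pos: [551.6, -64.6, 9.9]
tool_rot: [[0.102, 0.995, 0.0], [0.995, -0.102, -0.0], [-0.0, 0.0, -1.0]]
ft_force: [-0.5, -3.7, 2.1]
width: 55.9
```

```bash
cat > c.py <<'E'
from h import *
import sys
f=grab('wrist');P=cloud(f)
h=cv2.cvtColor(f['pixels'],cv2.COLOR_BGR2HSV); m=((h[...,1]<60)&(h[...,2]>100)&(P[...,2]>30)&(P[...,2]<38)); m[215:]=0
n,l,s,_=cv2.connectedComponentsWithStats(m.astype(np.uint8)); Q=P[l==1+np.argmax(s[1:,4])]
print(cv2.boxPoints(cv2.minAreaRect(Q[:,:2].astype(np.float32))).round(1).tolist())
cv2.imwrite(sys.argv[1],f['pixels'])
s=telemetry.get_state(); print(s['time'],np.round(s['tool_pos'],1),np.round(s['tool_rot'],3)[:,0],np.round(s['ft_force'],1),np.round(s['wrist_torque'],2))
E
python3 c.py pics/w5.png
```

```text
[[512.7000122070312, -34.20000076293945], [602.4000244140625, -43.400001525878906], [611.4000244140625, 43.29999923706055], [521.5999755859375, 52.5]]
6.1333 [551.6 -63.7   9.9] [0.102 0.995 0.   ] [0.2 1.2 0.3] [-0.01 -0.12  0.04]
```

It has entered the dovetail with only about 3 N. I push on towards home.

>>> {"api": "carry_out", "payload": {"rows": [[0.8,8,0,0,0,0],[0.8,8,0,0,0,0],[0.8,8,0,0,0,0],[0.8,8,0,0,0,0],[0.8,8,0,0,0,0],[0.8,8,0,0,0,0],[0.8,8,0,0,0,0]]}}

```text
time: 6.72
tool_pos: [557.1, -8.0, 9.9]
tool_rot: [[0.102, 0.995, -0.0], [0.995, -0.102, 0.0], [-0.0, -0.0, -1.0]]
ft_force: [0.0, -2.6, 0.0]
width: 56.1
```

>>> {"api": "carry_out", "payload": {"rows": [[0.8,8,0,0,0,0],[0.8,8,0,0,0,0],[0.8,8,0,0,0,0],[0.8,8,0,0,0,0],[0.8,8,0,0,0,0],[0.8,8,0,0,0,0]]}}

```text
time: 7.22
tool_pos: [561.9, 39.9, 9.9]
tool_rot: [[0.102, 0.995, -0.0], [0.995, -0.102, 0.0], [-0.0, -0.0, -1.0]]
ft_force: [-0.3, -2.5, -0.2]
width: 55.7
```

>>> {"api": "carry_out", "payload": {"rows": [[0.3,3,0,0,0,0],[0.3,3,0,0,0,0],[0.3,3,0,0,0,0],[0.3,3,0,0,0,0],[0.3,3,0,0,0,0],[0.3,3,0,0,0,0]]}}

```text
time: 7.72
tool_pos: [563.7, 57.2, 9.9]
tool_rot: [[0.102, 0.995, -0.0], [0.995, -0.102, -0.0], [-0.0, -0.0, -1.0]]
ft_force: [-0.3, -2.4, -0.5]
width: 56.0
```

>>> {"api": "carry_out", "payload": {"rows": [[0.1,1,0,0,0,0],[0.1,1,0,0,0,0],[0.1,1,0,0,0,0]]}}

```text
time: 7.97
tool_pos: [564.1, 60.1, 9.9]
tool_rot: [[0.102, 0.995, 0.0], [0.995, -0.102, -0.0], [-0.0, 0.0, -1.0]]
ft_force: [-0.9, -2.1, -0.1]
width: 56.0
```

>>> {"api": "carry_out", "payload": {"rows": [[0.1,1,0,0,0,0],[0.1,1,0,0,0,0],[0.1,1,0,0,0,0]]}}

```text
time: 8.22
tool_pos: [564.3, 63.1, 9.9]
tool_rot: [[0.102, 0.995, -0.0], [0.995, -0.102, -0.0], [-0.0, -0.0, -1.0]]
ft_force: [0.2, -1.8, 0.0]
width: 56.1
```

>>> {"api": "carry_out", "payload": {"rows": [[0.1,1,0,0,0,0],[0.1,1,0,0,0,0]]}}

```text
time: 8.38
tool_pos: [564.5, 65.1, 9.9]
tool_rot: [[0.102, 0.995, -0.0], [0.995, -0.102, -0.0], [-0.0, -0.0, -1.0]]
ft_force: [-3.0, -13.0, 2.4]
width: 56.0
```

>>> {"api": "carry_out", "payload": {"rows": [[0.1,1,0,0,0,0],[0,0,0,0,0,0]]}}

```text
time: 8.55
tool_pos: [564.3, 65.1, 9.9]
tool_rot: [[0.102, 0.995, -0.001], [0.995, -0.102, -0.001], [-0.001, -0.001, -1.0]]
ft_force: [-1.8, -13.8, 2.3]
width: 56.2
```

```bash
python3 c.py pics/w6.png
```

```text
[[516.0, 96.0999984741211], [626.0, 85.19999694824219], [635.2999877929688, 179.5], [525.4000244140625, 190.39999389648438]]
8.6 [564.3  65.1   9.9] [ 0.102  0.995 -0.001] [ -2.6 -13.6   2.6] [-2.38  0.16 -0.38]
```

View pics/w6.png

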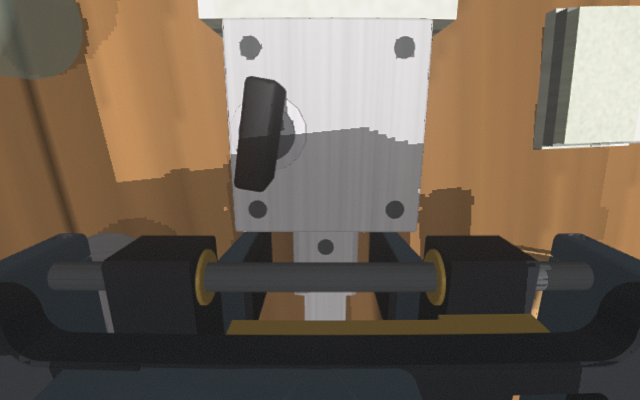

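The carriage's front edge (row 18) lies flush along the blank's face, at 13–14 N. The knob bar is at (262,133). I back off, rise, and measure the knob.

>>> {"api": "carry_out", "payload": {"rows": [[-0.5,-5,0,0,0,0],[-1,-12,0,0,0,0],[0,0,30,0,0,0],[0,0,40,0,0,0],[-10,0,40,0,0,0],[0,0,20,0,0,0],[0,0,0,0,0,0]], "grip": 45}}

```text
time: 9.18
tool_pos: [555.1, 48.5, 144.6]
tool_rot: [[0.102, 0.995, 0.007], [0.995, -0.102, 0.0], [0.001, 0.007, -1.0]]
ft_force: [0.2, 0.3, 0.5]
width: 45.0
```

```bash
cat > k.py <<'E'
from h import *
import sys
f=grab('wrist');P=cloud(f); cv2.imwrite(sys.argv[1],f['pixels'])
z=P[...,2]; b=np.zeros((400,640),bool); b[:225]=1
h=cv2.cvtColor(f['pixels'],cv2.COLOR_BGR2HSV)
m=b&(z>63)&(z<73)&(np.hypot(P[...,0]-548.5,P[...,1]-131)<35)
r=cv2.minAreaRect(P[m][:,:2].astype(np.float32)); print('knob',m.sum(),r,np.median(z[m]),cv2.boxPoints(r).round(1).tolist())
m=b&(h[...,1]<60)&(h[...,2]>100)&(abs(z-34)<6)&(P[...,1]<172)&(P[...,1]>60)&(abs(P[...,0]-575)<60)
r=cv2.minAreaRect(P[m][:,:2].astype(np.float32)); print('car',r,cv2.boxPoints(r).round(1).tolist())
s=telemetry.get_state(); print(s['time'],np.round(s['tool_pos'],1),np.round(s['tool_rot'],3)[:,0],np.round(s['ft_force'],1),np.round(s['joint_positions'],3),s['width'])
E
python3 k.py pics/w7.png
```

```text
knob 866 ((548.726318359375, 132.19039916992188), (39.4857292175293, 12.196608543395996), 74.52594757080078) 68.18304533290645 [[537.5999755859375, 114.80000305175781], [549.2999877929688, 111.5], [559.9000244140625, 149.60000610351562], [548.0999755859375, 152.8000030517578]]
car ((579.4102172851562, 129.34974670410156), (95.62258911132812, 100.56620788574219), 84.20654296875) [[524.5999755859375, 86.9000015258789], [624.5999755859375, 76.69999694824219], [634.2999877929688, 171.8000030517578], [534.2000122070312, 182.0]]
9.2333 [554.4  48.5 142.3] [0.102 0.995 0.001] [ 0.6  1.1 -0.2] [-0.02   0.478  1.606  0.     1.053  0.082] 44.94844826754164
```

The knob centre is at (548.7,132.2), its bar at yaw 1.30 and its top at 68 mm. I grip it there.

>>> {"api": "carry_out", "payload": {"rows": [[-1,21,0,0,0,-0.043],[-1,21,0,0,0,-0.042],[-2,21,0,0,0,-0.042],[-2,21,0,0,0,-0.042],[0,0,-30,0,0,0],[0,0,-30,0,0,0],[0,0,0,0,0,0]]}}

```text
time: 9.82
tool_pos: [543.7, 132.6, 74.7]
tool_rot: [[0.267, 0.964, -0.008], [0.964, -0.267, -0.001], [-0.003, -0.008, -1.0]]
ft_force: [-1.4, -0.6, -1.0]
width: 44.8
```

```bash
python3 -c "
from h import *
s=telemetry.get_state(); print(s['time'],np.round(s['tool_pos'],1),np.arctan2(s['tool_rot'][1][0],s['tool_rot'][0][0]))"
```

```text
9.8167 [543.7 132.6  74.7] 1.3003601557638655
```

>>> {"api": "carry_out", "payload": {"rows": [[0,0,0,0,0,0],[0,0,0,0,0,0]]}}

```text
time: 9.98
tool_pos: [547.4, 132.7, 80.5]
tool_rot: [[0.268, 0.963, -0.0], [0.963, -0.268, 0.0], [-0.0, -0.0, -1.0]]
ft_force: [0.2, 0.8, 0.4]
width: 44.7
```

Settled. I correct by +1.3 in x and go down to z 46.

>>> {"api": "carry_out", "payload": {"rows": [[1.3,-0.4,-12,0,0,0],[0,0,-12,0,0,0],[0,0,-8,0,0,0],[0,0,-3,0,0,0],[0,0,0,0,0,0]]}}

```text
time: 10.4
tool_pos: [548.5, 132.5, 45.1]
tool_rot: [[0.268, 0.963, -0.0], [0.963, -0.268, 0.0], [-0.0, -0.0, -1.0]]
ft_force: [-0.2, 0.3, 0.7]
width: 45.0
```

>>> {"api": "carry_out", "payload": {"rows": [[0,0,0,0,0,0],[0,0,0,0,0,0],[0,0,0,0,0,0],[0,0,0,0,0,0],[0,0,0,0,0,0]], "grip": 8, "squeeze": 25}}

```text
time: 10.82
tool_pos: [548.6, 132.7, 45.2]
tool_rot: [[0.268, 0.964, 0.0], [0.964, -0.268, 0.0], [0.0, 0.0, -1.0]]
ft_force: [-0.3, -0.5, -1.4]
width: 14.6
```

>>> {"api": "carry_out", "payload": {"rows": [[0,0,0,0,0,0],[0,0,0,0,0,0]]}}

```text
time: 10.98
tool_pos: [548.5, 132.7, 45.1]
tool_rot: [[0.268, 0.964, 0.0], [0.964, -0.268, 0.0], [0.0, 0.0, -1.0]]
ft_force: [-0.9, -0.4, 4.2]
width: 11.9
```

>>> {"api": "carry_out", "payload": {"rows": [[0,0,0,0,0,-0.08],[0,0,0,0,0,-0.08],[0,0,0,0,0,-0.08],[0,0,0,0,0,-0.08],[0,0,0,0,0,-0.08],[0,0,0,0,0,-0.08],[0,0,0,0,0,-0.08],[0,0,0,0,0,-0.08]]}}

```text
time: 11.65
tool_pos: [548.6, 132.6, 45.1]
tool_rot: [[0.792, 0.61, 0.0], [0.61, -0.792, -0.0], [0.0, 0.0, -1.0]]
ft_force: [-0.3, -0.2, 3.7]
width: 12.0
```

>>> {"api": "carry_out", "payload": {"rows": [[0,0,0,0,0,-0.08],[0,0,0,0,0,-0.08],[0,0,0,0,0,-0.08],[0,0,0,0,0,-0.08],[0,0,0,0,0,-0.08],[0,0,0,0,0,-0.08],[0,0,0,0,0,-0.08],[0,0,0,0,0,-0.06]]}}

```text
time: 12.32
tool_pos: [548.6, 132.6, 45.1]
tool_rot: [[0.999, 0.036, 0.0], [0.036, -0.999, -0.0], [0.0, 0.0, -1.0]]
ft_force: [-0.5, -2.1, 4.7]
width: 11.8
```

```bash
python3 -c "
from h import *
s=telemetry.get_state(); print(s['time'],np.round(s['tool_pos'],1),np.arctan2(s['tool_rot'][1][0],s['tool_rot'][0][0]),s['wrist_torque'],s['ft_force'])"
```

```text
12.3167 [548.6 132.6  45.1] 0.03551307070406261 [-0.3153583   0.09600312  0.09270694] [-0.50029654 -2.10949386  4.73532961]
```

Torque is 0.09 N m, still only friction. I turn on in small steps to the stop at about yaw -0.03.

>>> {"api": "carry_out", "payload": {"rows": [[0,0,0,0,0,-0.03],[0,0,0,0,0,-0.03],[0,0,0,0,0,-0.02],[0,0,0,0,0,0]]}}

```text
time: 12.65
tool_pos: [548.6, 132.6, 45.1]
tool_rot: [[0.999, -0.041, 0.0], [-0.041, -0.999, -0.0], [0.0, 0.0, -1.0]]
ft_force: [-0.9, -1.5, 6.6]
width: 11.9
```

```bash
python3 -c "
from h import *
s=telemetry.get_state(); print(s['time'],np.round(s['tool_pos'],1),np.arctan2(s['tool_rot'][1][0],s['tool_rot'][0][0]),s['wrist_torque'],s['ft_force'])"
```

```text
12.65 [548.6 132.6  45.1] -0.04102597757055496 [-0.32633185  0.1266342   0.09610242] [-0.92238059 -1.4765418   6.56923106]
```

>>> {"api": "carry_out", "payload": {"rows": [[0,0,0,0,0,-0.03],[0,0,0,0,0,-0.03],[0,0,0,0,0,0]]}}

```text
time: 12.9
tool_pos: [548.0, 132.2, 45.1]
tool_rot: [[0.995, -0.1, -0.001], [-0.1, -0.995, -0.001], [-0.001, 0.001, -1.0]]
ft_force: [-2.4, -5.4, 9.1]
width: 12.1
```

```bash
python3 -c "
from h import *
s=telemetry.get_state(); print(s['time'],np.round(s['tool_pos'],1),np.arctan2(s['tool_rot'][1][0],s['tool_rot'][0][0]),s['wrist_torque'],s['ft_force'])"
```

```text
12.9 [548.  132.2  45.1] -0.10063487780104656 [-0.96945343  0.68756757  0.75548562] [-2.35234517 -5.39286535  9.12392156]
```

The stop is reached: torque jumped from 0.09 to 0.76 N m. I release, rise straight up, and look.

>>> {"api": "carry_out", "payload": {"rows": [[0,0,0,0,0,0],[0,0,0,0,0,0],[0,0,0,0,0,0],[0,0,0,0,0,0],[0,0,20,0,0,0],[0,0,30,0,0,0],[0,0,40,0,0,0],[0,0,40,0,0,0]], "grip": 40}}

```text
time: 13.57
tool_pos: [547.6, 132.6, 175.9]
tool_rot: [[0.995, -0.1, -0.002], [-0.1, -0.995, -0.0], [-0.002, 0.0, -1.0]]
ft_force: [1.7, 0.3, 0.1]
width: 40.0
```

>>> {"api": "carry_out", "payload": {"rows": [[-38,0,25,0,0,0],[-38,0,25,0,0,0],[-38,0,25,0,0,0],[0,0,0,0,0,0],[0,0,0,0,0,0]]}}

```text
time: 13.98
tool_pos: [443.4, 132.9, 245.1]
tool_rot: [[0.995, -0.099, 0.003], [-0.099, -0.995, 0.001], [0.003, -0.001, -1.0]]
ft_force: [0.6, 0.3, 0.3]
width: 39.9
```

```bash
python3 k.py pics/w8.png
```

```text
knob 443 ((548.6445922851562, 131.25637817382812), (11.647706985473633, 39.11016082763672), 84.30581665039062) 68.22733190913772 [[528.5999755859375, 127.4000015258789], [567.5, 123.5], [568.7000122070312, 135.10000610351562], [529.7999877929688, 139.0]]
car ((578.2626342773438, 129.52532958984375), (99.35757446289062, 98.26167297363281), 81.87891387939453) [[522.5999755859375, 87.30000305175781], [619.9000244140625, 73.4000015258789], [633.9000244140625, 171.8000030517578], [536.5999755859375, 185.60000610351562]]
14.0333 [444.2 132.8 244.2] [ 0.995 -0.1    0.002] [ 0.3  0.4 -0.6] [0.162 0.232 1.683 0.    1.225 1.832] 39.706465792985085
```

View pics/w8.png

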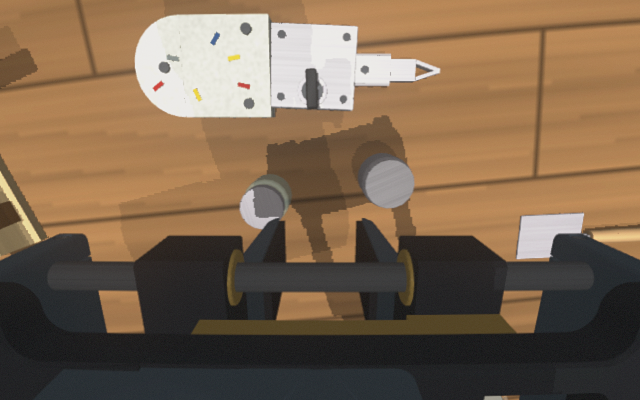

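The bar now lies across the carriage at px (312,88), and the gripper is clear. The bar's yaw reads 1.57 from the rail against the stop at 1.5, so the carriage may have twisted within its play. I check its squareness against the blank closely.

```bash
python3 - <<'E'
from h import *
f=load('wrist'); g=f['pixels']
cv2.imwrite('pics/c8.png',cv2.resize(g[5:130,245:375],None,fx=4.6,fy=4.6,interpolation=cv2.INTER_CUBIC))
P=cloud(f);hs=cv2.cvtColor(g,cv2.COLOR_BGR2HSV)
w=(hs[...,2]>120)&(hs[...,1]<60)&(P[...,2]>28)
def fit(p,z):
    q=pt(f,p,z)[:,:2].astype(np.float32); l=cv2.fitLine(q,cv2.DIST_HUBER,0,.01,.01).ravel(); return l
# rear edge: rightmost white px of rows 35..102 at z34
rear=[(np.nonzero(w[r,:375])[0].max()+.5,r) for r in list(range(32,55))+list(range(82,102))]
top=[(c,np.nonzero(w[:60,c])[0].min()-.5) for c in range(280,350)]
bot=[(c,np.nonzero(w[60:125,c])[0].max()+60.5) for c in list(range(280,300))+list(range(325,347))]
gr=cv2.cvtColor(g,cv2.COLOR_BGR2GRAY).astype(int)
fr=[(262+np.argmin(gr[r,262:280]),r) for r in range(32,104)]
ble=[(np.nonzero(w[r,:285])[0].max()+.5,r) for r in list(range(15,21))+list(range(112,116))]
for n,e,z in(('rear',rear,34),('top',top,34),('bot',bot,34),('front dark line',fr,33),('blank corners',ble,32)):
    l=fit(e,z); a=np.arctan2(l[1],l[0]); print(n,'angle deg',np.degrees(a).round(2)%180,l[2:].round(1))
print('blank outer px',ble)
print('front px',[x[0] for x in fr])
E
```

```text
rear angle deg 171.75 [582.1  78.9]
top angle deg 81.9 [618.4 121.3]
bot angle deg 82.12 [529.  132.5]
front dark line angle deg 172.36 [589.2 174.9]
blank corners angle deg 174.4 [588.3 175.6]
blank outer px [(np.float64(268.5), 15), (np.float64(268.5), 16), (np.float64(266.5), 17), (np.float64(268.5), 18), (np.float64(268.5), 19), (np.float64(268.5), 20), (np.float64(271.5), 112), (np.float64(271.5), 113), (np.float64(271.5), 114), (np.float64(271.5), 115)]
front px [np.int64(270), np.int64(270), np.int64(270), np.int64(270), np.int64(270), np.int64(270), np.int64(270), np.int64(270), np.int64(270), np.int64(270), np.int64(270), np.int64(270), np.int64(270), np.int64(270), np.int64(270), np.int64(270), np.int64(270), np.int64(270), np.int64(270), np.int64(270), np.int64(270), np.int64(270), np.int64(270), np.int64(270), np.int64(270), np.int64(270), np.int64(270), np.int64(270), np.int64(270), np.int64(270), np.int64(270), np.int64(270), np.int64(270), np.int64(270), np.int64(270), np.int64(270), np.int64(270), np.int64(270), np.int64(270), np.int64(270), np.int64(270), np.int64(270), np.int64(270), np.int64(270), np.int64(270), np.int64(270), np.int64(270), np.int64(270), np.int64(270), np.int64(270), np.int64(270), np.int64(270), np.int64(270), np.int64(270), np.int64(270), np.int64(270), np.int64(270), np.int64(270), np.int64(270), np.int64(270), np.int64(270), np.int64(279), np.int64(279), np.int64(278), np.int64(278), np.int64(278), np.int64(279), np.int64(279), np.int64(270), np.int64(270), np.int64(270), np.int64(270)]
```

View pics/c8.png

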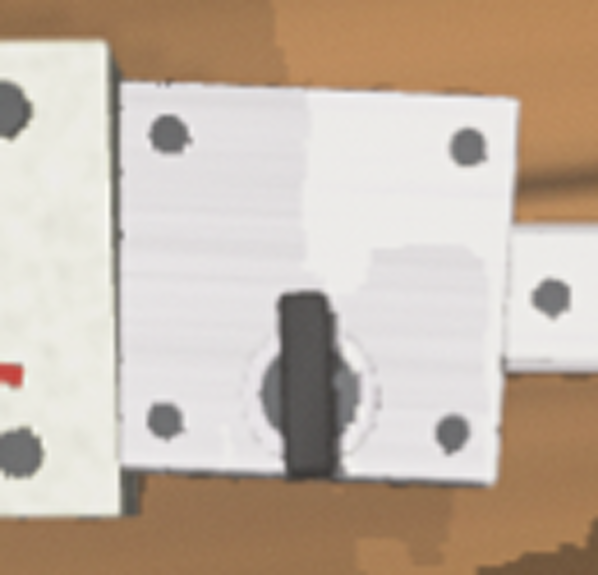

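The crop shows the carriage twisted about 2° clockwise. Its edges read 81.9° against the rail's 84.2°, with a wedge gap to the blank at the crop's top left. The turning torque at the stop took up the slot's play. I'll square it flat against the blank again with the two-finger fence.

>>> {"api": "carry_out", "payload": {"rows": [[9,-7,-8,0,0,0.1205],[9,-7,-8,0,0,0.1205],[9,-7,-8,0,0,0.1205],[9,-7,-8,0,0,0.1205],[9,-7,-8,0,0,0.1205],[9,-7,-8,0,0,0.1205],[9,-7,-8,0,0,0.1205],[9,-7,-8,0,0,0.1205]], "grip": 56}}

```text
time: 14.7
tool_pos: [517.0, 76.1, 177.8]
tool_rot: [[0.645, 0.764, -0.002], [0.764, -0.645, 0.0], [-0.001, -0.001, -1.0]]
ft_force: [-0.6, 0.1, -0.0]
width: 56.1
```

>>> {"api": "carry_out", "payload": {"rows": [[9,-8,-8,0,0,0.1205],[9,-8,-8,0,0,0.1205],[9,-8,-8,0,0,0.1205],[9,-8,-8,0,0,0.1205],[9,-8,-8,0,0,0.1205],[0,0,0,0,0,0],[0,0,0,0,0,0]]}}

```text
time: 15.28
tool_pos: [561.1, 36.4, 138.2]
tool_rot: [[0.109, 0.994, -0.002], [0.994, -0.109, 0.0], [-0.0, -0.002, -1.0]]
ft_force: [0.6, 0.2, -0.0]
width: 56.2
```

```bash
python3 -c "
from h import *
s=telemetry.get_state(); print(s['time'],np.round(s['tool_pos'],1),np.arctan2(s['tool_rot'][1][0],s['tool_rot'][0][0]),s['ft_force'],s['width'])"
```

```text
15.2833 [561.1  36.4 138.2] 1.4619009245008976 [ 0.55425934  0.22736096 -0.04337934] 56.24898957524468
```

>>> {"api": "carry_out", "payload": {"rows": [[1,0,-28,0,0,0.007],[1,0,-28,0,0,0],[1,0,-28,0,0,0],[1,0,-28,0,0,0],[0,0,-10,0,0,0],[0,0,-6,0,0,0],[0,0,0,0,0,0],[0,0,0,0,0,0]]}}

```text
time: 15.95
tool_pos: [565.5, 36.8, 12.6]
tool_rot: [[0.098, 0.995, 0.001], [0.995, -0.098, -0.0], [0.0, 0.001, -1.0]]
ft_force: [0.8, -0.1, 0.6]
width: 55.8
```

>>> {"api": "carry_out", "payload": {"rows": [[0.5,5,0,0,0,0],[0.5,5,0,0,0,0],[0.3,3,0,0,0,0],[0.3,3,0,0,0,0],[0.2,2,0,0,0,0],[0.2,2,0,0,0,0]]}}

```text
time: 16.45
tool_pos: [567.1, 57.0, 11.8]
tool_rot: [[0.097, 0.995, 0.0], [0.995, -0.097, -0.0], [0.0, 0.0, -1.0]]
ft_force: [0.3, -1.5, -0.6]
width: 55.8
```

>>> {"api": "carry_out", "payload": {"rows": [[0.2,2,0,0,0,-0.005],[0.2,2,0,0,0,0],[0.1,1,0,0,0,0],[0.1,1,0,0,0,0]]}}

```text
time: 16.78
tool_pos: [567.7, 62.6, 11.6]
tool_rot: [[0.102, 0.995, 0.0], [0.995, -0.102, -0.0], [-0.0, 0.0, -1.0]]
ft_force: [1.7, -3.1, -0.6]
width: 55.8
```

>>> {"api": "carry_out", "payload": {"rows": [[0.1,1,0,0,0,0],[0.1,1,0,0,0,0],[0,0,0,0,0,0]]}}

```text
time: 17.03
tool_pos: [568.0, 64.6, 11.6]
tool_rot: [[0.102, 0.995, 0.0], [0.995, -0.102, -0.0], [-0.0, 0.0, -1.0]]
ft_force: [0.5, -2.3, 0.7]
width: 55.8
```

>>> {"api": "carry_out", "payload": {"rows": [[0.1,1,0,0,0,0],[0,0,0,0,0,0]]}}

```text
time: 17.2
tool_pos: [568.0, 64.8, 11.7]
tool_rot: [[0.102, 0.995, 0.0], [0.995, -0.102, -0.001], [-0.001, 0.0, -1.0]]
ft_force: [1.0, -12.2, 0.5]
width: 56.0
```

>>> {"api": "carry_out", "payload": {"rows": [[0,0.6,0,0,0,0],[0,0,0,0,0,0]]}}

```text
time: 17.37
tool_pos: [568.0, 64.8, 11.7]
tool_rot: [[0.102, 0.995, 0.0], [0.995, -0.102, -0.002], [-0.002, 0.0, -1.0]]
ft_force: [1.0, -18.5, 1.5]
width: 56.3
```

It is seated again with 18 N. I back off and check, including the knob.

>>> {"api": "carry_out", "payload": {"rows": [[-0.5,-5,0,0,0,0],[-1,-12,0,0,0,0],[0,-10,30,0,0,0],[0,-5,40,0,0,0],[0,0,40,0,0,0],[0,20,40,0,0,0],[0,0,0,0,0,0],[0,0,0,0,0,0]]}}

```text
time: 18.03
tool_pos: [567.4, 53.0, 161.0]
tool_rot: [[0.102, 0.995, 0.004], [0.995, -0.102, 0.0], [0.001, 0.004, -1.0]]
ft_force: [1.0, -0.2, 0.1]
width: 55.8
```

```bash
python3 k.py pics/w9.png; python3 - <<'E'
from h import *
f=load('wrist'); g=f['pixels']; cv2.imwrite('pics/c9.png',cv2.resize(g[0:230,180:480],None,fx=2.5,fy=2.5))
f=grab('scene')
a=f['pixels'].astype(int); b=cv2.imread('pics/scene0.png').astype(int)
for n,(x,y,r) in dict(tin=(326,158,9),jar=(346,133,9),pad=(256,263,20),tape=(397,228,16),block=(388,198,12),offcut=(412,178,10),scraper=(258,192,12),L1=(168,255,30),L2=(374,273,30)).items():
    A=cv2.GaussianBlur(b[y-r-4:y+r+4,x-r-4:x+r+4].astype(np.float32),(0,0),1);B=cv2.GaussianBlur(a[y-r-4:y+r+4,x-r-4:x+r+4].astype(np.float32),(0,0),1)
    print(n,cv2.phaseCorrelate(A.mean(2),B.mean(2)))
E
```

```text
knob 758 ((547.7867431640625, 132.53851318359375), (12.107206344604492, 39.9378776550293), 88.00777435302734) 68.17752752088566 [[527.5999755859375, 127.19999694824219], [567.5, 125.80000305175781], [568.0, 137.89999389648438], [528.0, 139.3000030517578]]
car ((578.6644287109375, 129.34701538085938), (95.792236328125, 100.63963317871094), 84.01905059814453) [[523.5999755859375, 87.0], [623.7000122070312, 76.5], [633.7000122070312, 171.6999969482422], [533.5999755859375, 182.1999969482422]]
18.0833 [566.3  52.7 159.3] [0.102 0.995 0.   ] [0.1 0.5 0.4] [-0.012  0.474  1.554  0.     1.112  0.09 ] 55.924186382729395
tin ((0.6338870639387082, 0.4739928055995346), 0.42359163600885)
jar ((0.7387166669790517, -0.1862951701442661), 0.3678259175827801)
pad ((-0.09052970657882753, -0.07118041681758669), 0.9341647377134197)
tape ((0.002914555051230394, 0.005189979023690228), 1.0007025011768564)
block ((-0.46809869608025423, -0.08657147696447964), 0.9294273545965552)
offcut ((-0.027027266993451704, -0.015871956791540853), 0.8839534501896964)
scraper ((-0.6781809235325511, 1.5207626630781146), 0.3122928156517446)
L1 ((0.03285154555062775, 0.07820091181511657), 0.7153172963011412)
L2 ((0.006779026563748403, 0.0031062036048723485), 1.0004184444285469)
```

View pics/c9.png

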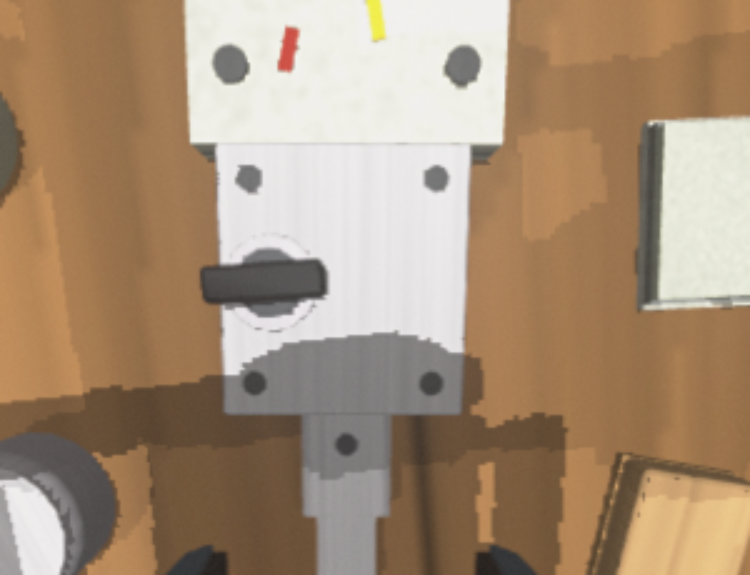

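The carriage is flush and square: its front edge lies on the blank at crop row 143. The bar is 1.504 rad from the rail axis, so it is at the stop. The gripper is clear, so I hand in.

```bash
python3 -c "
from plant import ticket
print(ticket.finish_job())"
```

```text
the job is handed in; nothing more can be done
None
```

The carriage is home against the blank and its clamp knob is tight at the stop. I handed the job in at about 18 s, with the gripper clear of everything.

**What I did:** I picked the smallest of the three look-alikes and pushed it along the bench with two spread fingers behind it. It squared up to the rail, slid onto the dovetail with about 3 N, and stopped against the blank at about 14 N. I then gripped the knob and turned it clockwise until the torque jumped from 0.09 to 0.76 N m, which is the stop.

**Check that failed:** Tightening twisted the carriage about 2° within the slot's play and opened a small wedge gap at the blank. I pressed it flat again from behind at about 18 N, with the knob already tight.

**Last checks:**
- **Carriage:** it reads 84.0° against the rail's 84.2°, and its front edge is flush with the blank in the final picture.
- **Knob:** the bar is at 1.50 rad from the rail.
- **Other things:** the pad, tape, sanding block, offcut and the two larger look-alikes show no real shift between the first and last pictures. For the tin, jar and scraper that comparison was unreliable, with weak matches probably due to the arm's changed shadows. The arm's path was planned clear of all three.

I viewed 12 pictures, two over the budget; the extra looks were for the twist and its repair.

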